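Draw the ring mandrel from its stand and hold it level to read the ring size

ROBOT

A 6-joint arm with a two-finger parallel gripper is mounted at the origin on the work surface. World frame = base frame: x ahead of the robot, y to its left, z up, the work surface at z = 0. Lengths are in m, angles in rad, forces in N, time in s.
With the tool pointing down it reaches from about 0.4 to 0.825 m from the base axis. Payload 7 kg.
Tool frame: the origin (TCP) lies at the very end of the fingers, on their centre line; the grasp point (between the pads) lies 19 mm behind it; z points along the fingers, y is the line along which they close (so a half turn about z gives the same grasp; the last joint's range is limited). The gripper opens to 88 mm and grips with 3 to 60 N. Pads are 19 mm wide; open, the fingers measure 130 mm over their backs; the gripper's body (78 mm by 193 mm) begins 47 mm behind the grasp point.
Start: joints at [1.54, 0.359, 0.012, 0, -1.224, -0.288], TCP at [0.212, 0.641, 0.227] pointing down, gripper open.
Joint ranges: [-3.07, 3.07], [-1.43, 2.12], [-1.02, 1.25], [-3.03, 1.67], [-3.05, -0], [-3.03, 3.03]. Speed limits (rad/s): [2.39, 2.39, 3.01, 3.14, 3.14, 3.14].

INTERFACE

Orientations are given as [roll, pitch, yaw] about the fixed x, y, z axes, in that order (R = Rz(yaw) Ry(pitch) Rx(roll)).
In Python, from station import arm gives the robot as it stands. The module is installed in compiled form; this text tells all that it offers.
- The arm moves only by the shell command python3 -m crank 'ROWS' [FORCE]. ROWS is JSON, a list of rows, each an object of numbers: "dx", "dy", "dz": the shift along the world's x, y, z in m; "twist": the turn about the world's z in degrees; "grip": the opening, from -1 (shut) to 1 (fully open). A call has exactly 5 rows; each row is the pose to reach, as a shift and turn from the pose commanded when the call began; what a row does not reach only later rows make up. A row lasts 1/12 s, in which the tool goes at most 41.7 mm and 7.16 degrees, less where a joint would pass 70% of its speed; a pose out of reach is approached as far as the arm can. A call with a gripper value outside its range is refused whole. The fingers move at their own pace and stop on an object; FORCE is the grip in N (left out, the last holds). Time passes only in rows, so rows that repeat a pose let the fingers close, or fill a call up. It gives the time, the measured TCP pose, the force, the opening and the grip force at its end, in the units of the state.
- arm.get_state(): the state, without advancing time (a new reading comes with each control period).
- arm.grab_frame(name): name is "scene" or "top" or "wrist"; returns the picture (400x640x3 uint8, red, green, blue); there is no depth.
- arm.get_calibration(name): a dict with "fx", "fy", "cx", "cy" (pixels), "k1" (the pictures are not rectified: a ray, as slopes to the right and down, at radius r is drawn at 1 + k1 r^2 times it, then the intrinsics apply), "cam_to_world" (4x4, takes a point from camera to world coordinates); the wrist camera has in their place "tool_from_camera" (4x4, takes a point from camera to tool coordinates, whose origin is the TCP and whose axes are the flange's). Camera axes: x right, y down, z forward; pixel columns grow to the right and rows downward; lengths in m; the calibration is good to about 2 mm. A picture is of the moment at which its call begins: read the wrist's pose just before it. get_calibration takes no time and is no camera call.
- arm.job_done(): hands the job in; it is judged then, once.
The state is a dict: "t": time; "q": joint angles; "qd": joint speeds; "joint_efforts": joint torques, N m; "eef_pos": TCP position; "ee_rot": TCP orientation; "force": force on the tool from outside, world axes, zero at the start; "moment": the same for the moment, N m; "width": finger opening in m; "gripper_force": force on a finger pad.
Only numpy, scipy, OpenCV 4.12 (cv2) and the standard library are available. Lean on these libraries where they do the work, as an engineer would, in place of code of your own. Each camera call takes 0.05 s, during which the arm holds its last target. There are 200 camera calls.

TASK

The gold band is seated on the graduated ring mandrel and I want to read its size. Take the mandrel by its handle, draw it straight back until its tip is out of the bored upright of the stand, then lift it a good hand's breadth (about 100 mm) and finish still holding it there above the stand, still and level, so that the band stays at its mark. Do not touch the band, never let the mandrel tip out of level on the way, and leave the other things on the bench where they lie.

Things in the scene. Friction and masses are not known exactly. Their poses are not given: they have to be found in the camera images.
- mandrel: Loose ring mandrel, 0.26 kg, lying level in its stand, axis 95 mm above the bench: round dark handle, diameter 26 mm, 115 mm long, then a bright aluminium taper with black size marks, 175 mm long, diameter 24 mm narrowing to 12 mm. Origin on the axis where handle and taper meet, about the centre of mass; x along the axis to the tip. The rear 90 mm of the handle stick out freely behind the saddle.
- mandrel_tip (a point): Centre of the end face of the mandrel's tip, 175 mm along x from the mandrel's origin.
- stand: Fixed dark hardwood mandrel stand, base 215 x 85 x 18 mm. Origin on the bench under the middle of the base; z up, x level and parallel to the mandrel as it lies, from saddle to bored upright. The mandrel's origin starts at x = -75 mm, y = 0, z = 95 mm.
- stand_saddle (a point): On the mandrel's axis in the saddle, at x = -90 mm, z = 95 mm of the stand: a post 56 mm wide and 14 mm thick along x, open at the top in a steel-lined V whose cheeks rise to 98 mm. The handle rests in it 15 mm behind the mandrel's origin; pressed down it binds there by friction, with its weight eased off (raised 3 mm or so) it draws freely.
- stand_hole (a point): Middle of the mouth, on the saddle's side, of the brass-rimmed hole in the bored upright (board 56 mm wide, 15 mm thick, x = +75 to +90 mm of the stand, top at 125 mm). The hole is 22 mm wide, its middle 99 mm above the bench; the 13 mm thick end of the taper lies on its lower edge with 8 mm free above. The tip starts 25 mm past this mouth; drawn back 25 mm it is free.
- band: Loose gold finger ring (plain band, 6 mm wide, outside diameter 23 mm, inside 19 mm), 12 g, hanging on the taper about 88 mm along x from the mandrel's origin, between saddle and upright. Origin at its centre. It is held only by friction and slides if the mandrel tips or is jerked.
- pliers: Bystander: small flat-nose pliers with red handles, lying flat near the stand, about 140 x 52 x 14 mm. Origin on the bench under the joint, x towards the jaws.
- file: Bystander: needle file with a wooden handle, lying flat near the stand, about 165 x 14 x 14 mm. Origin on the bench under its middle, x towards the blade.
- tin: Bystander: dark brown round tin, diameter 76 mm, 75 mm high. Origin at the centre of its underside.
- burs: Bystander: light wooden block of burs and polishing wheels, 75 x 55 mm, 57 mm high with the burs. Origin at the centre of its underside.
- tray: Bystander: white open tray with gold ring blanks, 100 x 75 x 16 mm. Origin at the centre of its underside.
- hammer: Bystander: chasing hammer lying flat, 250 mm long, 26 mm high, wooden handle. Origin on the bench under its middle, x towards the steel head.
There are look-alikes about, which are no part of the job. What is shaped like the stand but blue or green is not meant.

How it is judged:
On the way:
1. the mandrel's tip is drawn straight back out of the bored upright (at least 5 mm short of it), at the height and line of the hole within 12 mm, with the band on it (x of mandrel_tip in the frame of stand below 0.07 m and z of mandrel_tip in the frame of stand between 0.083 and 0.107 m and y of mandrel_tip in the frame of stand between -0.012 and 0.012 m and x of band in the frame of mandrel between 0.073 and 0.103 m), for 0.1 s.
At the end, for the whole second after the job is handed in: held by the fingers over 75 mm above where it lay, within 220 mm sideways of the stand's middle, clear of the stand, level within 6 degrees, at rest (under 30 mm/s, 0.2 rad/s), the untouched band still on the taper, 73 to 103 mm from the mandrel's origin (height (world z) of mandrel above 0.17 m and horizontal distance between mandrel and stand below 0.22 m and angle between mandrel's own x axis and vertical between 1.471 and 1.671 rad and contact force between the fingers and mandrel above 2 N and contact force between mandrel and stand below 0.1 N and contact force between the arm and band below 0.1 N and x of band in the frame of mandrel between 0.073 and 0.103 m and distance between band and mandrel below 0.11 m and linear speed of mandrel below 0.03 m/s and angular speed of mandrel below 0.2 rad/s); the arm keeps its last pose, push and grip.
It fails at once if the mandrel tips more than 0.2 rad (11 degrees) out of level (not (angle between mandrel's own x axis and vertical between 1.371 and 1.771 rad)).
It fails at once if the robot touches the band (contact force between any of the fingers, the arm and band above 0.3 N).
It fails at once if another thing on the bench is moved by more than 20 mm (distance of any of pliers, file, tin, burs, tray, hammer from where it was at the start of the episode above 0.02 m).
It also fails if it takes over 38 s, if anything falls off the work surface, if the arm or the gripper's body presses on something with over 40 N, if the wrist force passes 120 N, or if a joint passes its speed limit or range.

## Working session

There is one attempt and no reset: what is moved stays moved. The work goes in short steps, Python scripts to look and compute and a shell command to move; the robot and the scene stay as the last step left them, time stands still between calls to the robot, and variables do not carry over. Pictures are saved under pics/ and viewed, at most 10 in all, crops included, and the job is handed in when it is done.

```bash
mkdir -p pics; python3 - <<'E'
from station import arm
import cv2,numpy as np
s=arm.get_state();print(s['t'],s['eef_pos'],s['ee_rot'],s['width'])
for n in['scene','top']:
    cv2.imwrite(f'pics/{n}0.png',arm.grab_frame(n)[:,:,::-1]);c=arm.get_calibration(n);print(n,{k:(np.round(v,4).tolist()) for k,v in c.items()})
E
```

```text
0.0 [0.21143452 0.64049838 0.22559911] [ 3.13989182e+00 -1.56662449e-04 -3.18937296e-01] 0.08772834763683708
scene {'fx': 402.5744, 'fy': 402.5744, 'cx': 321.561, 'cy': 199.1251, 'k1': 0.0341, 'cam_to_world': [[-0.7448, 0.5524, -0.3743, 0.954], [0.6673, 0.6159, -0.4187, 0.4723], [-0.0008, -0.5617, -0.8274, 1.0432], [0.0, 0.0, 0.0, 1.0]]}
top {'fx': 396.24, 'fy': 396.24, 'cx': 320.4456, 'cy': 198.5178, 'k1': 0.0283, 'cam_to_world': [[0.0046, -0.9963, 0.0856, 0.417], [-0.9999, -0.0038, 0.0096, -0.0065], [-0.0092, -0.0857, -0.9963, 1.3111], [0.0, 0.0, 0.0, 1.0]]}
```

View pics/top0.png

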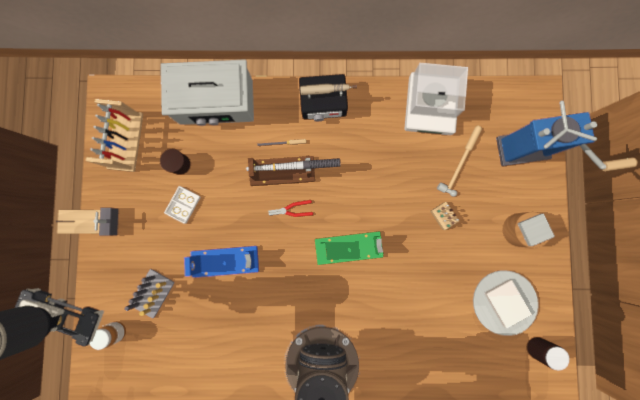

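View pics/scene0.png

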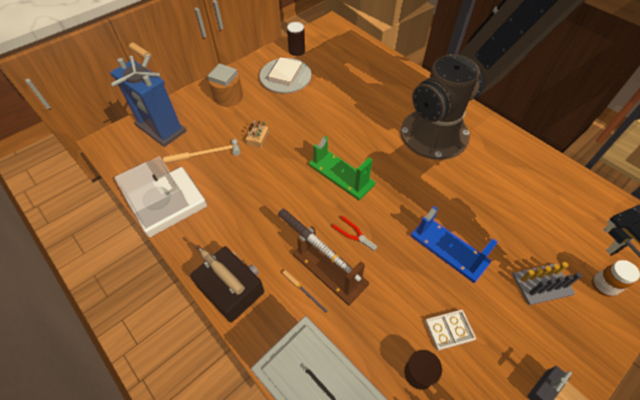

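The top view shows the mandrel at about (250–340, 165), with the handle to the right (−y) and the tip to the left. The scene view shows it from (282,213) to (360,272). I'll enlarge both.

```bash
python3 - <<'E'
import cv2,numpy as np
a=cv2.resize(cv2.imread('pics/top0.png')[130:220,235:355],None,fx=5,fy=5,interpolation=cv2.INTER_CUBIC)
b=cv2.resize(cv2.imread('pics/scene0.png')[200:310,265:385],None,fx=5,fy=5,interpolation=cv2.INTER_CUBIC)
cv2.imwrite('pics/c1.png',a);cv2.imwrite('pics/c2.png',b)
E
```

```text
(no output)
```

View pics/c1.png

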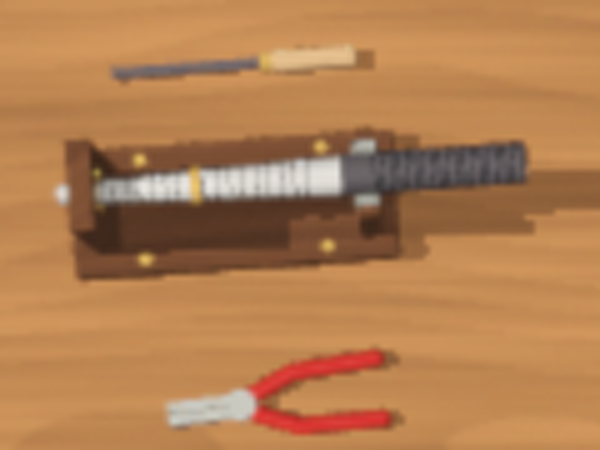

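View pics/c2.png

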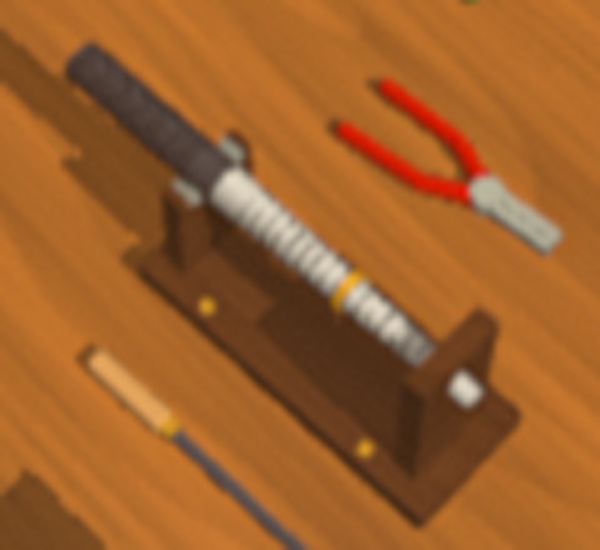

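The top crop shows handle end (525,162), junction (342,175), band (196,184) and tip (60,194). The scene crop shows handle end (84,62), junction (225,185), band (348,290) and tip (466,388).

```bash
cat > h.py <<'E'
from station import arm
import numpy as np, cv2
def ray(c,T,uv):
    K=np.array([[c['fx'],0,c['cx']],[0,c['fy'],c['cy']],[0,0,1.]])
    p=cv2.undistortPoints(np.array([[uv]],float),K,np.array([c['k1'],0,0,0.]))[0,0]
    T=np.array(T);return T[:3,3],T[:3,:3]@np.array([p[0],p[1],1])
def plane(c,T,uv,z):
    o,d=ray(c,T,uv);return o+d*(z-o[2])/d[2]
E
python3 - <<'E'
from h import *
P={'top':dict(rear=(525,162),junc=(342,175),band=(196,184),tip=(60,194)),'scene':dict(rear=(84,62),junc=(225,185),band=(348,290),tip=(466,388))}
off={'top':(235,130),'scene':(265,200)}
R={}
for n in P:
    c=arm.get_calibration(n)
    for k,v in P[n].items():
        uv=[(v[i]+.5)/5-.5+off[n][i] for i in(0,1)]
        R[n,k]=ray(c,c['cam_to_world'],uv);print(n,k,plane(c,c['cam_to_world'],uv,.095).round(4))
for k in P['top']:
    (a,d),(b,e)=R['top',k],R['scene',k]
    t=np.linalg.lstsq(np.c_[d,-e],b-a,rcond=None)[0];print(k,((a+d*t[0]+b+e*t[1])/2).round(4),np.linalg.norm(a+d*t[0]-b-e*t[1]).round(4))
E
```

```text
top rear [ 0.6355 -0.0537  0.095 ]
top junc [0.627  0.0598 0.095 ]
top band [0.621  0.1504 0.095 ]
top tip [0.6145 0.2347 0.095 ]
scene rear [ 0.6372 -0.05    0.095 ]
scene junc [0.6298 0.0613 0.095 ]
scene band [0.6228 0.1506 0.095 ]
scene tip [0.6154 0.2297 0.095 ]
rear [ 0.6359 -0.0535  0.0898] 0.0014
junc [0.628  0.0598 0.0907] 0.0008
band [0.6217 0.1503 0.093 ] 0.001
tip [0.6153 0.2323 0.0987] 0.0044
```

```bash
for i in 1; do python3 -m crank '[{"dx":0.01,"dy":-0.02,"twist":-2,"grip":1},{"dx":0.03,"dy":-0.045,"twist":-5,"grip":1},{"dx":0.05,"dy":-0.075,"twist":-8,"grip":1},{"dx":0.07,"dy":-0.1,"twist":-11,"grip":1},{"dx":0.085,"dy":-0.125,"twist":-14,"grip":1}]' 30; done
python3 -m crank '[{"dx":0.02,"dy":-0.03,"twist":-4,"grip":1},{"dx":0.04,"dy":-0.06,"twist":-8,"grip":1},{"dx":0.06,"dy":-0.09,"twist":-12,"grip":1},{"dx":0.08,"dy":-0.12,"twist":-16,"grip":1},{"dx":0.1,"dy":-0.15,"twist":-20,"grip":1}]'
python3 -m crank '[{"dx":0.02,"dy":-0.03,"twist":-4,"grip":1},{"dx":0.04,"dy":-0.06,"twist":-8,"grip":1},{"dx":0.06,"dy":-0.09,"twist":-12,"grip":1},{"dx":0.08,"dy":-0.12,"twist":-16,"grip":1},{"dx":0.1,"dy":-0.15,"twist":-20,"grip":1}]'
```

```text
invalid input at $[0]: expected keys dx, dy, dz, twist, grip
invalid input at $[0]: expected keys dx, dy, dz, twist, grip
invalid input at $[0]: expected keys dx, dy, dz, twist, grip
```

```bash
python3 -m crank '[{"dx":0.01,"dy":-0.02,"dz":0,"twist":-2,"grip":1},{"dx":0.03,"dy":-0.045,"dz":0,"twist":-5,"grip":1},{"dx":0.05,"dy":-0.075,"dz":0,"twist":-8,"grip":1},{"dx":0.07,"dy":-0.1,"dz":0,"twist":-11,"grip":1},{"dx":0.085,"dy":-0.125,"dz":0,"twist":-14,"grip":1}]' 30
python3 -m crank '[{"dx":0.02,"dy":-0.03,"dz":0,"twist":-4,"grip":1},{"dx":0.04,"dy":-0.06,"dz":0,"twist":-8,"grip":1},{"dx":0.06,"dy":-0.09,"dz":0,"twist":-12,"grip":1},{"dx":0.08,"dy":-0.12,"dz":0,"twist":-16,"grip":1},{"dx":0.1,"dy":-0.15,"dz":0,"twist":-20,"grip":1}]'
python3 -m crank '[{"dx":0.02,"dy":-0.03,"dz":0,"twist":-4,"grip":1},{"dx":0.04,"dy":-0.06,"dz":0,"twist":-8,"grip":1},{"dx":0.06,"dy":-0.09,"dz":0,"twist":-12,"grip":1},{"dx":0.08,"dy":-0.12,"dz":0,"twist":-16,"grip":1},{"dx":0.1,"dy":-0.15,"dz":0,"twist":-20,"grip":1}]'
```

```text
t: 0.52
eef_pos: [0.2975, 0.5143, 0.2261]
ee_rot: [3.141, -0.0, -0.566]
force: [-0.1, 0.4, -0.5]
width: 0.0876
gripper_force: 0.0
t: 0.93
eef_pos: [0.397, 0.3642, 0.2264]
ee_rot: [3.141, -0.0, -0.915]
force: [0.6, -0.5, -0.0]
width: 0.0878
gripper_force: 0.0
t: 1.35
eef_pos: [0.497, 0.2143, 0.2265]
ee_rot: [3.141, 0.0, -1.265]
force: [0.2, 1.0, -0.1]
width: 0.0878
gripper_force: 0.0
```

```bash
python3 -m crank '[{"dx":0.025,"dy":-0.035,"dz":0,"twist":-4,"grip":1},{"dx":0.05,"dy":-0.07,"dz":0,"twist":-8,"grip":1},{"dx":0.075,"dy":-0.105,"dz":0,"twist":-12,"grip":1},{"dx":0.1,"dy":-0.14,"dz":0,"twist":-13.5,"grip":1},{"dx":0.115,"dy":-0.165,"dz":0,"twist":-13.5,"grip":1}]'
python3 -m crank '[{"dx":0.01,"dy":-0.015,"dz":0,"twist":0,"grip":1},{"dx":0.018,"dy":-0.027,"dz":0,"twist":0,"grip":1},{"dx":0.018,"dy":-0.027,"dz":0,"twist":0,"grip":1},{"dx":0.018,"dy":-0.027,"dz":0,"twist":0,"grip":1},{"dx":0.018,"dy":-0.027,"dz":0,"twist":0,"grip":1}]'
python3 - <<'E'
from h import *
s=arm.get_state();print(s['eef_pos'],s['ee_rot'])
np.save('pose.npy',np.r_[s['eef_pos'],s['ee_rot']])
cv2.imwrite('pics/w1.png',arm.grab_frame('wrist')[:,:,::-1]);print(arm.get_calibration('wrist'))
E
```

```text
t: 1.77
eef_pos: [0.6127, 0.0486, 0.2261]
ee_rot: [3.141, -0.0, -1.499]
force: [0.7, -0.1, 0.1]
width: 0.0878
gripper_force: 0.0
t: 2.18
eef_pos: [0.6292, 0.0246, 0.2264]
ee_rot: [3.141, 0.0, -1.496]
force: [0.4, -0.1, -1.3]
width: 0.0877
gripper_force: 0.0
[0.62917463 0.0246285  0.22641911] [ 3.14122762e+00  1.86909461e-04 -1.49649148e+00]
{'fx': 356.30020188803724, 'fy': 356.30020188803724, 'cx': 325.5142602002016, 'cy': 197.23414953310365, 'k1': 0.007838188610523295, 'tool_from_camera': array([[ 8.27129830e-04, -9.51222932e-01, -3.08503240e-01,
         8.41161045e-02],
       [ 9.99998864e-01,  3.97933315e-04,  1.45413577e-03,
        -2.72240319e-04],
       [-1.26044357e-03, -3.08504092e-01,  9.51222180e-01,
        -1.58538816e-01],
       [ 0.00000000e+00,  0.00000000e+00,  0.00000000e+00,
         1.00000000e+00]])}
```

View pics/w1.png

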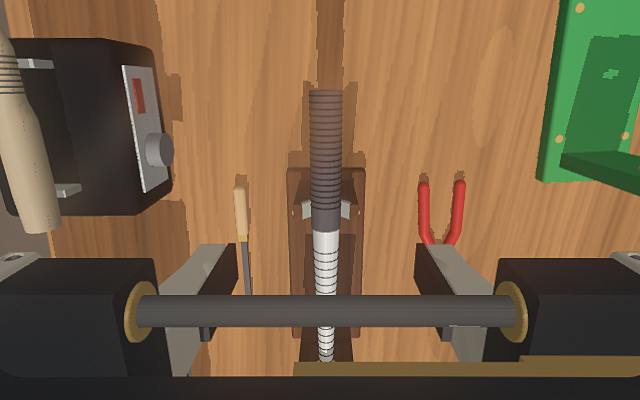

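The wrist view shows handle rear end (325.5,91), junction (326,231) and saddle cheeks about (308–345, 210), all centred between the fingers. I'll cast these.

```bash
python3 - <<'E'
from h import *
from scipy.spatial.transform import Rotation as Ro
p=np.load('pose.npy');c=arm.get_calibration('wrist')
T=np.eye(4);T[:3,:3]=Ro.from_euler('xyz',p[3:]).as_matrix();T[:3,3]=p[:3]
T=T@c['tool_from_camera']
for n,uv,z in[('rear',(325.5,91),.108),('junc',(326,231),.107),('rear_ax',(325.5,91),.095),('junc_ax',(326,231),.095),('tip?',(326,360),.095),('cheeks',(326.5,210),.098)]:print(n,plane(c,T,uv,z).round(4))
E
```

```text
rear [ 0.6348 -0.0526  0.108 ]
junc [0.6259 0.0606 0.107 ]
rear_ax [ 0.6348 -0.0523  0.095 ]
junc_ax [0.6254 0.0657 0.095 ]
tip? [0.6149 0.2056 0.095 ]
cheeks [0.6266 0.045  0.098 ]
```

```bash
python3 -m crank '[{"dx":0,"dy":-0.002,"dz":-0.02,"twist":0,"grip":1},{"dx":0,"dy":-0.002,"dz":-0.045,"twist":0,"grip":1},{"dx":0,"dy":-0.002,"dz":-0.07,"twist":0,"grip":1},{"dx":0,"dy":-0.002,"dz":-0.09,"twist":0,"grip":1},{"dx":0,"dy":-0.002,"dz":-0.1,"twist":0,"grip":1}]'
python3 -m crank '[{"dx":0,"dy":0,"dz":-0.015,"twist":0,"grip":1},{"dx":0,"dy":0,"dz":-0.03,"twist":0,"grip":1},{"dx":0,"dy":0,"dz":-0.04,"twist":0,"grip":1},{"dx":0,"dy":0,"dz":-0.048,"twist":0,"grip":1},{"dx":0,"dy":0,"dz":-0.05,"twist":0,"grip":1}]'
python3 -m crank '[{"dx":0,"dy":0,"dz":0,"twist":0,"grip":0.2},{"dx":0,"dy":0,"dz":0,"twist":0,"grip":0},{"dx":0,"dy":0,"dz":0,"twist":0,"grip":-0.2},{"dx":0,"dy":0,"dz":0,"twist":0,"grip":-0.3},{"dx":0,"dy":0,"dz":0,"twist":0,"grip":-0.35}]' 20
```

```text
t: 2.65
eef_pos: [0.6278, 0.0229, 0.1242]
ee_rot: [3.139, -0.0, -1.496]
force: [-0.1, -0.0, -0.1]
width: 0.0873
gripper_force: 0.0
t: 3.07
eef_pos: [0.629, 0.0223, 0.0757]
ee_rot: [3.14, -0.0, -1.496]
force: [-0.3, 0.8, -0.3]
width: 0.0877
gripper_force: 0.0
t: 3.48
eef_pos: [0.6299, 0.022, 0.0772]
ee_rot: [-3.141, 0.0, -1.497]
force: [-0.0, 0.4, 0.2]
width: 0.0598
gripper_force: 0.0
```

```bash
python3 -m crank '[{"dx":0,"dy":0,"dz":0,"twist":0,"grip":-0.4},{"dx":0,"dy":0,"dz":0,"twist":0,"grip":-0.4},{"dx":0,"dy":0,"dz":0,"twist":0,"grip":-0.4},{"dx":0,"dy":0,"dz":0,"twist":0,"grip":-0.4},{"dx":0,"dy":0,"dz":0,"twist":0,"grip":-0.4}]' 
python3 -m crank '[{"dx":0,"dy":0,"dz":0,"twist":0,"grip":-0.5},{"dx":0,"dy":0,"dz":0,"twist":0,"grip":-0.6},{"dx":0,"dy":0,"dz":0,"twist":0,"grip":-0.8},{"dx":0,"dy":0,"dz":0,"twist":0,"grip":-1},{"dx":0,"dy":0,"dz":0,"twist":0,"grip":-1}]' 20
python3 -m crank '[{"dx":0,"dy":0,"dz":0,"twist":0,"grip":-1},{"dx":0,"dy":0,"dz":0,"twist":0,"grip":-1},{"dx":0,"dy":0,"dz":0,"twist":0,"grip":-1},{"dx":0,"dy":0,"dz":0,"twist":0,"grip":-1},{"dx":0,"dy":0,"dz":0,"twist":0,"grip":-1}]' 50
```

```text
t: 3.9
eef_pos: [0.6296, 0.0219, 0.0765]
ee_rot: [3.142, -0.0, -1.497]
force: [0.2, 1.0, -0.2]
width: 0.0284
gripper_force: 0.0
t: 4.32
eef_pos: [0.6295, 0.0219, 0.0765]
ee_rot: [3.141, -0.0, -1.497]
force: [0.1, 0.4, 0.4]
width: 0.0259
gripper_force: 20.0
t: 4.73
eef_pos: [0.6295, 0.0219, 0.0765]
ee_rot: [3.141, -0.0, -1.497]
force: [-0.5, 0.6, 0.5]
width: 0.0248
gripper_force: 50.0
```

Gripped (25 mm, 50 N). Next is a gentle 4 mm lift, level.

```bash
python3 -m crank '[{"dx":0,"dy":0,"dz":0.001,"twist":0,"grip":-1},{"dx":0,"dy":0,"dz":0.002,"twist":0,"grip":-1},{"dx":0,"dy":0,"dz":0.003,"twist":0,"grip":-1},{"dx":0,"dy":0,"dz":0.004,"twist":0,"grip":-1},{"dx":0,"dy":0,"dz":0.004,"twist":0,"grip":-1}]' 
python3 - <<'E'
from h import *
s=arm.get_state();print(s['eef_pos'],s['force'],s['moment'],s['width'])
a=arm.grab_frame('scene')[200:310,265:385,::-1];b=arm.grab_frame('wrist')[:,:,::-1]
o=np.zeros((550,760,3),np.uint8);o[:385,:420]=cv2.resize(a,(420,385),interpolation=cv2.INTER_CUBIC);o[:300,430:]=b[80:380,160:490];cv2.imwrite('pics/l1.png',o)
E
```

```text
t: 5.15
eef_pos: [0.6297, 0.022, 0.0807]
ee_rot: [-3.141, 0.0, -1.497]
force: [-0.8, 0.4, -1.8]
width: 0.0245
gripper_force: 50.0
[0.62965214 0.02198186 0.08067948] [-0.82832486  0.44999141 -1.82683285] [-0.0345097  -0.07727116  0.02590822] 0.024533676596368268
```

View pics/l1.png

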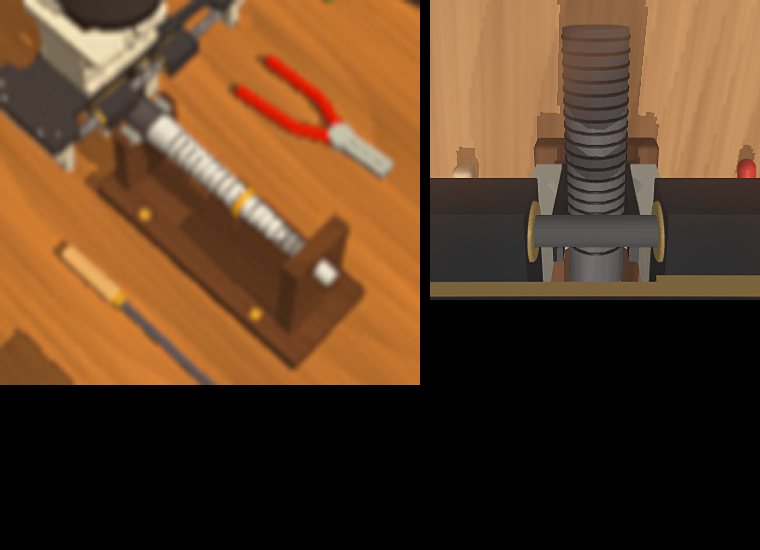

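The band is still at its mark, the tip is in the hole and the handle is clear of the V. The tip seems to carry some weight. I'll draw back slowly at full grip.

```bash
python3 -m crank '[{"dx":0,"dy":-0.001,"dz":0,"twist":0,"grip":-1},{"dx":0,"dy":-0.002,"dz":0,"twist":0,"grip":-1},{"dx":0,"dy":-0.004,"dz":0,"twist":0,"grip":-1},{"dx":0.0005,"dy":-0.006,"dz":0,"twist":0,"grip":-1},{"dx":0.0005,"dy":-0.008,"dz":0,"twist":0,"grip":-1}]' 60
python3 -m crank '[{"dx":0,"dy":-0.002,"dz":0,"twist":0,"grip":-1},{"dx":0.0005,"dy":-0.004,"dz":0,"twist":0,"grip":-1},{"dx":0.0005,"dy":-0.006,"dz":0,"twist":0,"grip":-1},{"dx":0.001,"dy":-0.008,"dz":0,"twist":0,"grip":-1},{"dx":0.001,"dy":-0.009,"dz":0,"twist":0,"grip":-1}]'
python3 - <<'E'
from h import *
s=arm.get_state();print(s['eef_pos'],s['force'],s['moment'],s['width'])
E
```

```text
t: 5.67
eef_pos: [0.6301, 0.0137, 0.0805]
ee_rot: [3.142, 0.0, -1.497]
force: [0.2, -1.0, -1.9]
width: 0.0246
gripper_force: 60.0
t: 6.08
eef_pos: [0.6311, 0.0046, 0.0806]
ee_rot: [-3.142, -0.0, -1.497]
force: [-0.4, 0.4, -3.3]
width: 0.0248
gripper_force: 60.0
[0.63114071 0.00463514 0.08058149] [-0.40009671  0.37264097 -3.33370931] [-0.08599905 -0.0586562   0.00446646] 0.0248086892800874
```

```bash
python3 -m crank '[{"dx":0,"dy":-0.001,"dz":0,"twist":0,"grip":-1},{"dx":0,"dy":-0.003,"dz":0,"twist":0,"grip":-1},{"dx":0.0005,"dy":-0.005,"dz":0,"twist":0,"grip":-1},{"dx":0.0005,"dy":-0.007,"dz":0,"twist":0,"grip":-1},{"dx":0.0005,"dy":-0.009,"dz":0,"twist":0,"grip":-1}]'
python3 -m crank '[{"dx":0,"dy":-0.002,"dz":0,"twist":0,"grip":-1},{"dx":0.0005,"dy":-0.004,"dz":0,"twist":0,"grip":-1},{"dx":0.0005,"dy":-0.006,"dz":0,"twist":0,"grip":-1},{"dx":0.001,"dy":-0.008,"dz":0,"twist":0,"grip":-1},{"dx":0.001,"dy":-0.010,"dz":0,"twist":0,"grip":-1}]'
python3 -m crank '[{"dx":0,"dy":-0.002,"dz":0,"twist":0,"grip":-1},{"dx":0.0005,"dy":-0.004,"dz":0,"twist":0,"grip":-1},{"dx":0.0005,"dy":-0.006,"dz":0,"twist":0,"grip":-1},{"dx":0.0005,"dy":-0.007,"dz":0,"twist":0,"grip":-1},{"dx":0.0005,"dy":-0.007,"dz":0,"twist":0,"grip":-1}]'
python3 - <<'E'
from h import *
s=arm.get_state();print(s['eef_pos'],s['force'],s['moment'],s['width'])
a=arm.grab_frame('scene')[200:310,265:385,::-1];b=arm.grab_frame('top')[130:220,235:355,::-1]
o=np.zeros((550,800,3),np.uint8);o[:366,:400]=cv2.resize(a,(400,366),interpolation=cv2.INTER_CUBIC);o[:300,400:]=cv2.resize(b,(400,300),interpolation=cv2.INTER_CUBIC);cv2.imwrite('pics/l2.png',o[:370])
E
```

```text
t: 6.5
eef_pos: [0.6316, -0.0042, 0.0806]
ee_rot: [3.142, 0.0, -1.497]
force: [-0.5, 0.1, -2.3]
width: 0.0248
gripper_force: 60.0
t: 6.92
eef_pos: [0.6327, -0.0143, 0.0805]
ee_rot: [-3.142, -0.0, -1.497]
force: [-0.5, 1.0, -2.5]
width: 0.025
gripper_force: 60.0
t: 7.33
eef_pos: [0.633, -0.0213, 0.0805]
ee_rot: [3.141, -0.0, -1.497]
force: [-0.6, -0.6, -2.4]
width: 0.0247
gripper_force: 60.0
[ 0.63302189 -0.02129116  0.08052425] [-0.56277159 -0.64675269 -2.40171153] [-0.02669024  0.03894223  0.03900213] 0.0246755979683284
```

View pics/l2.png

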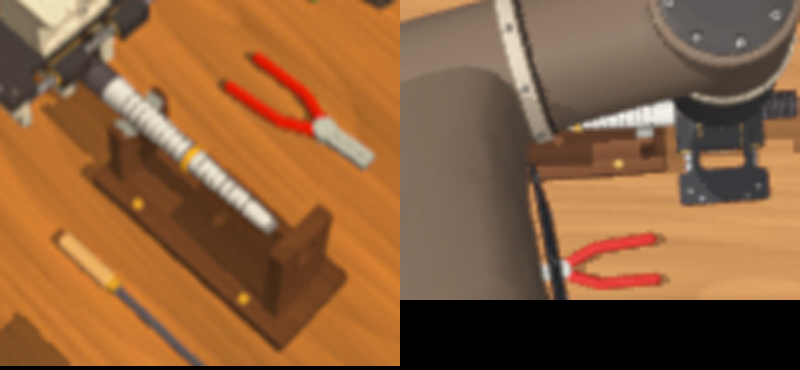

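The tip is out at crop (277,229), band at (190,157), taper start at about (110,87). I'll check tip height and band distance on the vertical plane through the axis.

```bash
python3 - <<'E'
from h import *
c=arm.get_calibration('scene');a=np.deg2rad(4.25)
ax=np.array([-np.sin(a),np.cos(a),0]);n=np.array([np.cos(a),np.sin(a),0]);p0=np.array([.633,-.0213,0])
for k,uv in dict(tip=(277,229),band=(190,157),junc=(110,87)).items():
    o,d=ray(c,c['cam_to_world'],[(uv[i]+.5)*.3-.5+(265,200)[i] for i in(0,1)])
    p=o+d*((p0-o)@n)/(d@n);print(k,p.round(4),'from grip',((p-p0)@ax).round(4))
E
```

```text
tip [0.6169 0.1951 0.0933] from grip 0.217
band [0.6238 0.103  0.0885] from grip 0.1246
junc [0.6305 0.0121 0.0907] from grip 0.0335
```

Level, with the band at about 88 mm and the tip at hole height. Lifting smoothly.

```bash
python3 -m crank '[{"dx":0,"dy":0,"dz":0.001,"twist":0,"grip":-1},{"dx":0,"dy":0,"dz":0.003,"twist":0,"grip":-1},{"dx":0,"dy":0,"dz":0.007,"twist":0,"grip":-1},{"dx":0,"dy":0,"dz":0.012,"twist":0,"grip":-1},{"dx":0,"dy":0,"dz":0.017,"twist":0,"grip":-1}]'
python3 -m crank '[{"dx":0,"dy":0,"dz":0.005,"twist":0,"grip":-1},{"dx":0,"dy":0,"dz":0.01,"twist":0,"grip":-1},{"dx":0,"dy":0,"dz":0.015,"twist":0,"grip":-1},{"dx":0,"dy":0,"dz":0.02,"twist":0,"grip":-1},{"dx":0,"dy":0,"dz":0.025,"twist":0,"grip":-1}]'
python3 -m crank '[{"dx":0,"dy":0,"dz":0.005,"twist":0,"grip":-1},{"dx":0,"dy":0,"dz":0.01,"twist":0,"grip":-1},{"dx":0,"dy":0,"dz":0.015,"twist":0,"grip":-1},{"dx":0,"dy":0,"dz":0.02,"twist":0,"grip":-1},{"dx":0,"dy":0,"dz":0.025,"twist":0,"grip":-1}]'
python3 -m crank '[{"dx":0,"dy":0,"dz":0.005,"twist":0,"grip":-1},{"dx":0,"dy":0,"dz":0.01,"twist":0,"grip":-1},{"dx":0,"dy":0,"dz":0.015,"twist":0,"grip":-1},{"dx":0,"dy":0,"dz":0.02,"twist":0,"grip":-1},{"dx":0,"dy":0,"dz":0.024,"twist":0,"grip":-1}]'
python3 -m crank '[{"dx":0,"dy":0,"dz":0.004,"twist":0,"grip":-1},{"dx":0,"dy":0,"dz":0.007,"twist":0,"grip":-1},{"dx":0,"dy":0,"dz":0.009,"twist":0,"grip":-1},{"dx":0,"dy":0,"dz":0.01,"twist":0,"grip":-1},{"dx":0,"dy":0,"dz":0.01,"twist":0,"grip":-1}]'
python3 -m crank '[{"dx":0,"dy":0,"dz":0,"twist":0,"grip":-1},{"dx":0,"dy":0,"dz":0,"twist":0,"grip":-1},{"dx":0,"dy":0,"dz":0,"twist":0,"grip":-1},{"dx":0,"dy":0,"dz":0,"twist":0,"grip":-1},{"dx":0,"dy":0,"dz":0,"twist":0,"grip":-1}]'
python3 - <<'E'
from h import *
cv2.imwrite('pics/l3.png',cv2.resize(arm.grab_frame('scene')[170:310,245:405,::-1],None,fx=4,fy=4,interpolation=cv2.INTER_CUBIC))
E
```

```text
t: 7.85
eef_pos: [0.6332, -0.021, 0.0982]
ee_rot: [-3.141, -0.0, -1.497]
force: [-0.6, -0.4, -3.4]
width: 0.0247
gripper_force: 60.0
t: 8.27
eef_pos: [0.6331, -0.021, 0.1232]
ee_rot: [-3.141, 0.0, -1.497]
force: [0.3, -0.2, -2.2]
width: 0.0246
gripper_force: 60.0
t: 8.68
eef_pos: [0.6331, -0.021, 0.1481]
ee_rot: [-3.142, 0.0, -1.497]
force: [0.9, -0.1, -2.4]
width: 0.0246
gripper_force: 60.0
t: 9.1
eef_pos: [0.6332, -0.0211, 0.1722]
ee_rot: [-3.141, 0.0, -1.497]
force: [-1.2, 0.1, -2.1]
width: 0.0246
gripper_force: 60.0
t: 9.52
eef_pos: [0.6331, -0.021, 0.1817]
ee_rot: [-3.141, 0.0, -1.497]
force: [-0.1, 0.3, -3.0]
width: 0.0249
gripper_force: 60.0
t: 9.93
eef_pos: [0.633, -0.021, 0.1814]
ee_rot: [3.141, -0.0, -1.497]
force: [-0.0, 0.3, -1.5]
width: 0.025
gripper_force: 60.0
```

View pics/l3.png

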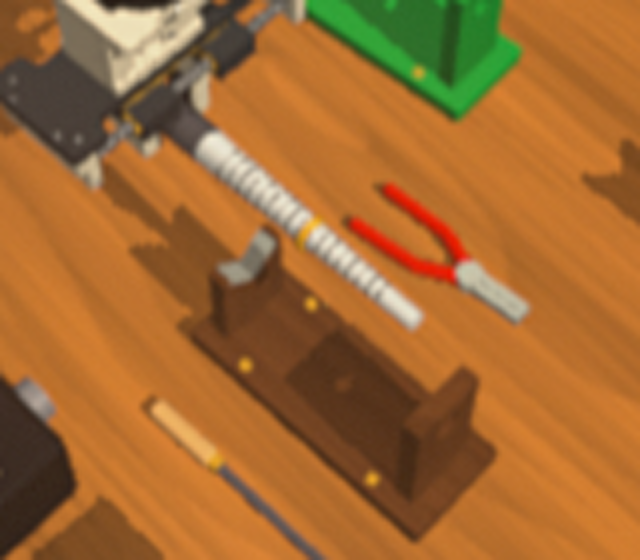

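The mandrel is held level about 105 mm up and clear of the stand. The taper runs from (200,140) to (418,320) with the band at (309,235), halfway along, at its mark.

```bash
python3 -c "
from station import arm
print(arm.job_done())"
```

```text
the job is handed in; nothing more can be done
None
```

I drew the mandrel straight back out of the upright, raised it about 105 mm, and handed the job in with the arm holding it level and still above the stand, the band at its mark; no verdict was returned.

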